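# Roll a capacitor up the test ramp and hold it on the contact

### The job

Push the big blue capacitor that lies at the foot of the test ramp slowly up the ramp with your fingertips until it is fully home against the two stop blocks at the top, pressing the sprung brass contact in; do not let it run back down on the way, and do not grip or lift it. Finish while still holding it there against the stops with the fingers, without forcing it, and leave the battery, the reel and the small black capacitor alone.

Things in the scene. Friction and masses are not known exactly. Their poses are not given: they have to be found in the camera images.
- stand: Base of the test ramp, fixed to the bench, 320 mm long, 124 mm wide. Origin: on the bench, mid-width, 160 mm from its near end; x level, towards the high end; z up. White side rails, 6 mm thick, 112 mm apart inside, stand 14 mm above the running surface all along.
- landing (a point): Point on the level aluminium landing where the capacitor starts: mid-width, on its top, 12 mm above the bench, at stand x = -105 mm. The landing runs from stand x = -160 mm (open near end) to -50 mm, where the slope begins. Axes as the stand's.
- deck: The sloping aluminium running surface, part of the stand, inclined 9 degrees. Origin: on the surface, at the foot of the slope (where it meets the landing, stand x = -50 mm, 12 mm above the bench), mid-width; x points up the slope, z square off the surface. It is 205 mm long. Anything round let go on it rolls back down.
- home (a point): Where the capacitor's centre is when it is home against the stops: deck x = 159.5 mm, y = 0, z = 25.5 mm; axes as the deck's. The two white, rubber-faced fixed stop blocks (about 25 mm wide, 40 mm high, centred 40 mm either side of the middle) have their faces at deck x = 185 mm.
- contact_tip (a point): Centre of the face of the brass spring contact (round, 16 mm across), which stands 10 mm proud of the stop blocks towards the landing, 25.5 mm off the running surface. It moves with the contact.
- contact (a joint): How far the spring contact is pressed in along the slope, m: 0 free, 0.010 when the capacitor is home against the stop blocks. The spring starts at 1.5 N and takes 4 N at 0.010; it pushes the capacitor back when not held.
- can: The capacitor to push: smooth, slippery (friction about 0.3) blue cylinder, 51 mm across, 103 mm long over all (the last 7 mm are two steel screw terminals), aluminium band at one end, white band at the other, 0.2 to 0.45 kg. Lies across the landing, free to roll. Origin: on its axis, mid-length; y along the axis towards the terminals, x and z turn as it rolls.
- battery: Bystander: grey battery block with a blue top, 67 x 92 x 87 mm high (95 mm with its terminals), 0.9 kg, standing beside the ramp. Origin: centre of its underside.
- reel: Bystander: orange reel of solder wire standing on its flange, 60 mm across, 46 mm high. Origin: centre of its underside.
- spare: Bystander: small black capacitor standing upright, 40 mm across, 60 mm high. Origin: centre of its underside.
Mind the look-alikes: they are no part of the job. Leave any purple look-alike of the can alone.

How it is judged (in metres and radians):
On the way, in this order (a step that is already met when the one before it is completed fails the run):
1. the capacitor is pushed onto the slope, its centre more than 60 mm up it (x of can in the frame of deck above 0.06 m), for 0.05 s.
2. the capacitor is home and the contact pressed in (value of joint contact above 0.0075 m and x of can in the frame of deck above 0.156 m), for 0.1 s.
At the end, for the whole second after the job is handed in: The fingers still press the capacitor (over 0.5 N), at rest on the deck: centre within 3 mm of home along the slope, 12 mm of mid-width, 3.5 mm in height, square across within 0.06 rad, contact pressed in over 7.5 mm. Bystanders upright, within 20 mm of their start (value of joint contact above 0.0075 m and x of can in the frame of deck between 0.1565 and 0.1625 m and y of can in the frame of deck between -0.012 and 0.012 m and z of can in the frame of deck between 0.0225 and 0.0295 m and angle between the y axis of can and the y axis of deck, either way round below 0.06 rad and linear speed of can below 0.02 m/s and contact force between the fingers and can above 0.5 N and angle between each of battery, reel, spare's own z axis and vertical below 0.1 rad and distance of each of battery, reel, spare from where it was at the start of the episode below 0.02 m); the arm keeps its last pose, push and grip.
It fails at once if the capacitor runs: it moves faster than 0.25 m/s (rolled back, flicked or knocked) (linear speed of can above 0.25 m/s).
It fails at once if the capacitor is lifted off the ramp (its centre more than 45 mm off the plane of the deck) or leaves the ramp (z of can in the frame of deck above 0.045 m or z of can in the frame of deck below 0.015 m or y of can in the frame of deck above 0.03 m or y of can in the frame of deck below -0.03 m).
It fails at once if the capacitor is taken between the fingers (grasp point within 22 mm of its centre) (distance between the grasp point and can below 0.022 m).
It fails at once if the capacitor is forced: the fingers press on it with more than 50 N (contact force between the fingers and can above 50 N).
It fails at once if a bystander is pushed more than 20 mm or tipped (distance of any of battery, reel, spare from where it was at the start of the episode above 0.02 m or angle between any of battery, reel, spare's own z axis and vertical above 0.2 rad).
It also fails if it takes over 35 s, if anything falls off the work surface, if the arm or the gripper's body presses on something with over 40 N, if the wrist force passes 120 N, or if a joint passes its speed limit or range.

### The arm

A 6-joint arm with a two-finger parallel gripper is mounted at the origin on the work surface. World frame = base frame: x ahead of the robot, y to its left, z up, the work surface at z = 0. Lengths are in m, angles in degrees, forces in N, time in s.
With the tool pointing down it reaches from about 0.325 to 0.85 m from the base axis. Payload 15.5 kg.
Tool frame: the origin (TCP) lies at the very end of the fingers, on their centre line; the grasp point (between the pads) lies arm.grip_depth behind it (arm.grip_depth is the distance from the TCP to the grasp point, in m); z points along the fingers, y is the direction in which the jaws open and shut (so a half turn about z gives the same grasp; the last joint's range is limited). The gripper opens to 91 mm and grips with 3 to 60 N. Pads are 32 mm wide; open, the fingers measure 118 mm over their backs; the gripper's body (76 mm by 178 mm) begins 60 mm behind the grasp point.
Start: joints at [-78.81, 28.281, 77.091, -0, 74.628, -5.472], TCP at [0.179, -0.599, 0.214] pointing down, gripper open.
Joint ranges: [-166.48, 166.48], [-47.26, 123.95], [12.59, 153.08], [-70.14, 250.14], [6.76, 159.57], [-176.63, 176.63]. Speed limits (degrees/s): [108.29, 108.29, 147.25, 172.46, 172.46, 172.46].

### API

Orientations are given as a 3x3 rotation matrix whose columns are the frame's x, y, z axes.
In Python, from rig import arm gives the robot as it stands. Calls block until the motion is done:
- arm.move_to(position, orientation): joint-space move of the TCP to a pose.
- arm.move_l(position, orientation=None, feed=0.15): straight line of the TCP; orientation=None keeps the orientation; feed is the mean speed in m/s.
- arm.move_joints(angles): joint-space move.
- arm.grip(opening): finger opening in m; the grip force is fixed at half the most; returns when the fingers have stopped.
- arm.sleep(seconds).
- arm.solve_ik(position, orientation): joint angles nearest the present ones, or None.
- arm.snapshot(name): name is "scene" or "top" or "wrist"; returns the picture (480x640x3 uint8, red, green, blue); there is no depth.
- arm.get_calibration(name): a dict with "intrinsics" (3x3 intrinsics, pixels), "cam_to_world" (4x4, takes a point from camera to world coordinates). Camera axes: x right, y down, z forward; pixel columns grow to the right and rows downward; lengths in m; the calibration is good to about 2 mm. A picture is of the moment at which its call begins: read the wrist's pose just before it. get_calibration takes no time and is no camera call; for the wrist camera it gives the pose at the moment of the call.
A pose or a line that the arm cannot do raises arm.Unreachable and nothing moves.
- arm.sign_off(): hands the job in, once; it reports no verdict.
Readings, each from a call of its own:
- arm.current_t(): time.
- arm.current_joint_positions(): joint angles.
- arm.current_dq(): joint speeds.
- arm.current_tau(): joint torques, N m.
- arm.current_ee_pos(): TCP position.
- arm.current_tool_rot(): TCP orientation.
- arm.current_force(): force on the tool from outside, world axes, zero at the start.
- arm.current_torque(): the same for the moment, N m.
- arm.current_width(): finger opening in m.
Only numpy, scipy, OpenCV 4.12 (cv2) and the standard library are available. Lean on these libraries where they do the work, as an engineer would, in place of code of your own. Each camera call takes 0.05 s, during which the arm holds its last target. There are 200 camera calls.

## Working session

There is one attempt and no reset: what is moved stays moved. The work goes in short steps, each a Python script; the robot and the scene stay as the last script left them, time stands still between calls to the robot, and variables do not carry over. Pictures are saved under pics/ and viewed, about 8 in all and at most 12, crops included, and the job is handed in when it is done.

```bash
ls; mkdir -p pics
python3 - <<'E'
from rig import arm
import cv2,numpy as np
for n in("scene","top"):
    cv2.imwrite(f"pics/{n}0.png",arm.snapshot(n)[:,:,::-1]); c=arm.get_calibration(n); print(n,np.round(c["intrinsics"],1).tolist(),np.round(c["cam_to_world"],4).tolist())
print(arm.grip_depth,arm.current_t(),arm.current_width())
E
```

```text
pics
scene [[575.3, 0.0, 319.2], [0.0, 575.3, 243.7], [0.0, 0.0, 1.0]] [[0.076, 0.6047, -0.7928, 1.3973], [0.997, -0.0336, 0.0699, -0.025], [0.0157, -0.7957, -0.6055, 0.6834], [0.0, 0.0, 0.0, 1.0]]
top [[515.2, 0.0, 328.0], [0.0, 515.2, 247.3], [0.0, 0.0, 1.0]] [[0.0075, -0.987, 0.1608, 0.4569], [-1.0, -0.0071, 0.003, 0.0432], [-0.0018, -0.1608, -0.987, 1.0582], [0.0, 0.0, 0.0, 1.0]]
0.0188 0.1 0.09139356526795385
```

View pics/scene0.png

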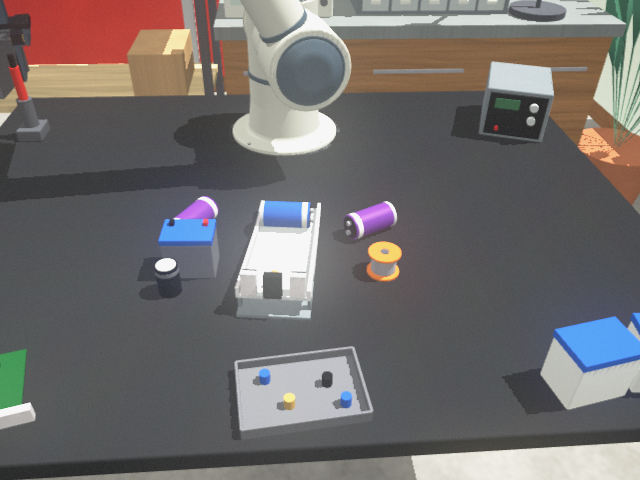

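View pics/top0.png

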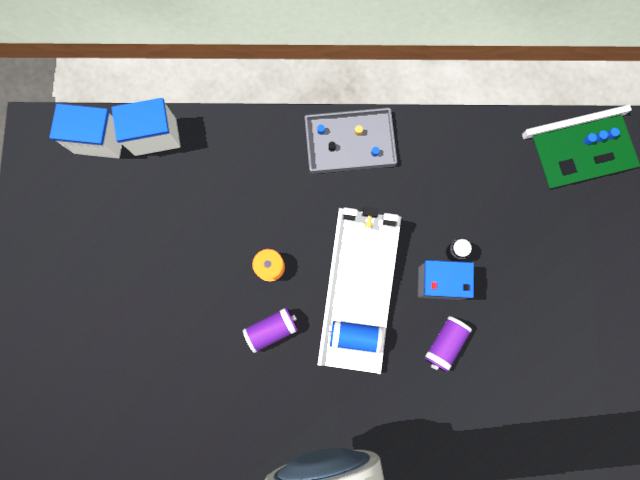

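Run:
```python
import cv2,numpy as np
a=cv2.imread("pics/top0.png")[200:380,310:410];b=cv2.imread("pics/scene0.png")[190:325,230:330]
a=cv2.resize(a,None,fx=3.3,fy=3.3,interpolation=2);b=cv2.resize(b,None,fx=4.4,fy=4.4,interpolation=2)
o=np.zeros((594,780,3),np.uint8);o[:,:330]=a;o[:594,340:780]=b[:594];cv2.imwrite("pics/crop.png",o)
```

```text
(no output)
```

View pics/crop.png

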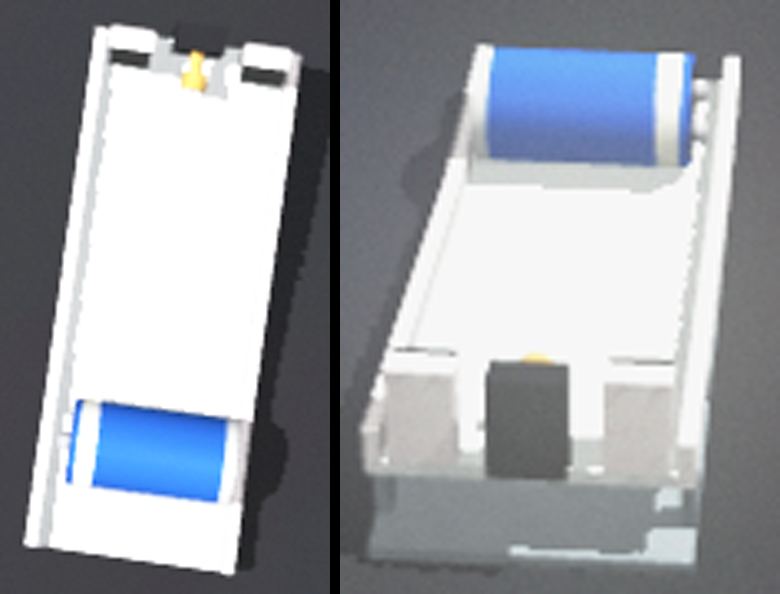

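```bash
cat > geo.py <<'E'
import numpy as np,json
from rig import arm
def proj(n,P,c=None):
    c=c or arm.get_calibration(n);T=np.linalg.inv(c["cam_to_world"]);P=np.atleast_2d(P)
    q=(c["intrinsics"]@(T[:3,:3]@P.T+T[:3,3:])).T
    return q[:,:2]/q[:,2:]
def Rz(a): return np.array([[np.cos(a),-np.sin(a),0],[np.sin(a),np.cos(a),0],[0,0,1]])
E
python3 - <<'E'
from geo import *
from scipy.optimize import least_squares as LS
t=lambda u,v:(310+u/3.3,200+v/3.3)
s=lambda u,v:(230+(u-340)/4.4,190+v/4.4)
obs=[("top",(-.160,.062,.026),t(25,545)),("top",(-.160,-.062,.026),t(235,572)),
("top",(.150,.062,.058),t(97,25)),("top",(.150,-.062,.058),t(300,52)),
("scene",(-.16,-.062,.026),s(478,45)),("scene",(-.16,.062,.026),s(741,57)),
("scene",(.16,-.062,0),s(368,558)),("scene",(.16,.062,0),s(697,563))]
C={n:arm.get_calibration(n) for n in("top","scene")}
def f(p): return np.concatenate([proj(n,Rz(p[3])@np.array(P)+p[:3],C[n])[0]-o for n,P,o in obs])
r=LS(f,[.45,0,0,0],loss="soft_l1",x_scale=[.01,.01,.01,.05]);print(r.x,np.degrees(r.x[3]));print(f(r.x).reshape(-1,2).round(1))
g=lambda p:np.concatenate([proj("top",p,C["top"])[0]-t(157,451),proj("scene",p,C["scene"])[0]-s(584,106)])
q=LS(g,[.4,0,.04]);print("can body centre",q.x,q.fun,"in stand",Rz(-r.x[3])@(q.x-r.x[:3]))
json.dump(r.x.tolist(),open("stand.json","w"))
E
```

```text
[ 0.54322507 -0.01747681 -0.00144562 -0.1280762 ] -7.338225909993635
[[ 0.3 -0.7]
 [-0.5 -0.1]
 [-0.4  0.3]
 [-0.1  0.3]
 [-0.1 -0.4]
 [-0.8 -0.6]
 [ 0.5 -0.5]
 [-0.6  1.9]]
can body centre [ 0.44688314 -0.01142924  0.03479225] [-0.7852587  -0.03831316 -0.8004652  -0.03212596] in stand [-0.09632527 -0.00630736  0.03623788]
```

```bash
cat >> geo.py <<'E'
p=json.load(open("stand.json")); S=Rz(p[3]); S0=np.array([p[0],p[1],0])
a=np.radians(9); D=S@np.array([[np.cos(a),0,-np.sin(a)],[0,1,0],[np.sin(a),0,np.cos(a)]])
F=S0+S@[-.05,0,.012]
deck=lambda x,y,z:F+D@[x,y,z]
OFF,Z=.0415,.016              # finger face half-width + can radius; TCP height off deck
K=deck(-OFF,0,Z)              # TCP when the can is at the foot
def start(dx): return K+S@[dx,0,0]
R1=np.column_stack([-D[:,0],D[:,1],-D[:,2]]); R2=np.column_stack([D[:,0],-D[:,1],-D[:,2]])
E
python3 - <<'E'
from geo import *
A=start(-.07);print("start",A,"K",K,"in stand",S.T@(A-S0))
for R in(R1,R2):
  for P in(A+[0,0,.13],A,K,deck(.159-OFF,0,Z)):
    q=arm.solve_ik(P,R);print(None if q is None else np.round(q,1))
# battery/bystander tops in stand frame from top pixels
c=arm.get_calibration("top");T=np.array(c["cam_to_world"])
for n,u,h in(("bat",(449,278),.087),("batL",(424,279),.087),("reel",(268,264),.046),("spare",(461,248),.06)):
    d=T[:3,:3]@np.linalg.inv(c["intrinsics"])@[*u,1];P=T[:3,3]+d*(h-T[2,3])/d[2];print(n,(S.T@(P-S0)).round(3))
E
```

```text
start [0.38107214 0.00340543 0.02131098] K [ 0.4504988  -0.00553541  0.02131098] in stand [-1.63492018e-01 -3.46944695e-18  2.13109832e-02]
[ -8.7  10.8 120.8   0.3  39.4 -91.6]
[ -8.7  30.4 129.8   1.1  10.7 -92.4]
[ -8.4  31.7 120.1   0.5  19.2 -91.6]
[ -8.1  35.5  97.3   0.2  38.2 -90.9]
[ -8.7  10.8 120.8   0.3  39.4  88.4]
[ -8.7  30.4 129.8   1.1  10.7  87.6]
[ -8.4  31.7 120.1   0.5  19.2  88.4]
[-8.1 35.5 97.3  0.2 38.2 89.1]
bat [ 0.036 -0.162  0.087]
batL [ 0.027 -0.116  0.087]
reel [0.021 0.186 0.046]
spare [ 0.101 -0.186  0.06 ]
```

Run:
```python
from geo import *
import cv2
A=start(-.07)
arm.grip(.06); arm.move_to(A+[0,0,.16],R2); arm.move_l(A,R2,feed=.1)
print(arm.current_t(),arm.current_ee_pos()-A,arm.current_force(),arm.current_width())
a=arm.snapshot("scene")[:,:,::-1][170:330,200:360];b=arm.snapshot("top")[:,:,::-1][200:400,290:430]
o=np.zeros((560,792,3),np.uint8);o[:,:392]=cv2.resize(b,(392,560));o[:400,392:]=cv2.resize(a,(400,400));cv2.imwrite("pics/s1.png",o)
```

```text
4.7667 [ 1.80886535e-04 -3.19951719e-05  3.18950271e-04] [0.68590551 0.15725648 0.16764983] 0.0601359110469839
```

View pics/s1.png

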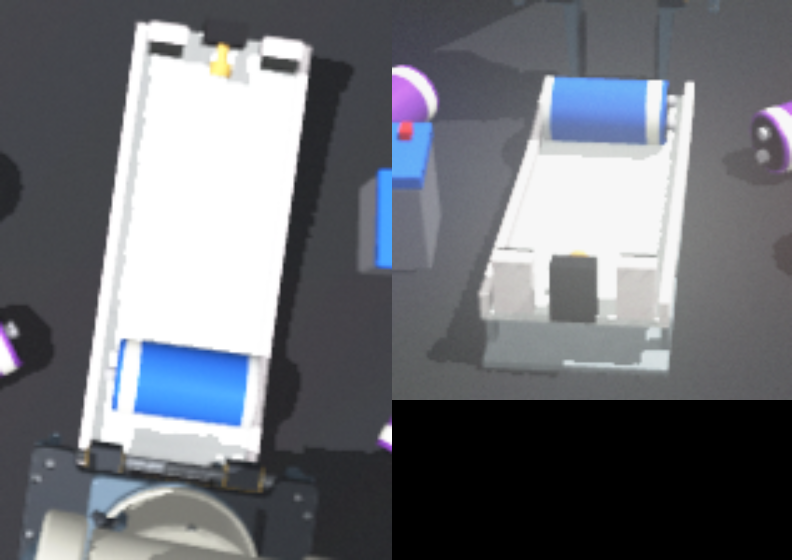

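Run:
```python
from geo import *
import cv2
arm.move_l(K,R2,feed=.03);print(arm.current_t(),arm.current_force())
arm.move_l(deck(.11-OFF,0,Z),R2,feed=.03);print(arm.current_t(),arm.current_force())
a=arm.snapshot("scene")[:,:,::-1][170:330,200:360];b=arm.snapshot("top")[:,:,::-1][200:400,290:430]
o=np.zeros((560,792,3),np.uint8);o[:,:392]=cv2.resize(b,(392,560));o[:400,392:]=cv2.resize(a,(400,400));cv2.imwrite("pics/s2.png",o)
```

```text
7.35 [ 0.41456399 -0.64170867  0.14317396]
11.1667 [-0.31335068  0.76845692  0.05273513]
```

View pics/s2.png

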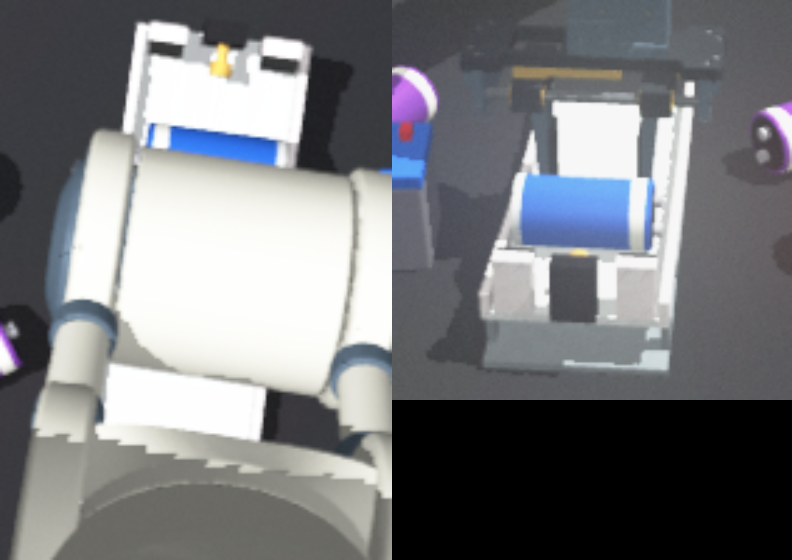

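Run:
```python
from geo import *
def fx(n=10):
    v=[]
    for _ in range(n): arm.sleep(.02); v.append(arm.current_force())
    v=np.array(v)@D; return v.mean(0)
x=.135; arm.move_l(deck(x-OFF,0,Z),R2,feed=.03);print(fx())
while x<.175:
    x+=.0015; arm.move_l(deck(x-OFF,0,Z),R2,feed=.015); f=fx(6)
    print(round(x,4),f.round(1),round((D.T@(arm.current_ee_pos()-F))[0]+OFF,4))
    if f[0]<-9: break
print(arm.current_t())
```

```text
[-0.44410551  0.03696579  0.14206748]
0.1365 [-0.3  0.2 -0. ] 0.1366
0.138 [-0.4 -0.1 -0.3] 0.1381
0.1395 [-0.5 -0.   0. ] 0.1396
0.141 [-0.2 -0.  -0.2] 0.1411
0.1425 [-0.4  0.2 -0.1] 0.1426
0.144 [-0.9  0.   0. ] 0.1441
0.1455 [-0.2 -0.1 -0.5] 0.1456
0.147 [-0.4 -0.3 -0.1] 0.1471
0.1485 [-1.9  0.3 -0.1] 0.1484
0.15 [-3.6  0.2  0.4] 0.1498
0.1515 [-3.4  0.4 -0. ] 0.1515
0.153 [-3.7  0.3 -0.4] 0.153
0.1545 [-3.8  0.3 -0.3] 0.1545
0.156 [-4.3 -0.1 -0.8] 0.156
0.1575 [-4.6  0.2 -0.4] 0.1574
0.159 [-7.9  0.8  1. ] 0.1582
0.1605 [-13.   -0.    5.1] 0.1583
18.3667
```

Run:
```python
from geo import *
import cv2
for i in range(4):
    arm.sleep(.3);print(arm.current_t(),(D.T@arm.current_force()).round(1),arm.current_dq().round(3).tolist() if i==3 else "")
print(((D.T@(arm.current_ee_pos()-F))[0]+OFF).round(4))
a=arm.snapshot("scene")[:,:,::-1][190:325,230:365];cv2.imwrite("pics/s3.png",cv2.resize(a,(594,594),interpolation=2))
```

```text
18.6667 [-13.6  -0.2   5. ] 
18.9667 [-13.2   1.1   5.7] 
19.2667 [-12.4  -0.4   6.1] 
19.5667 [-12.4   0.3   4.8] [0.024, 0.036, -0.018, -0.053, 0.044, -0.036]
0.1583
```

View pics/s3.png

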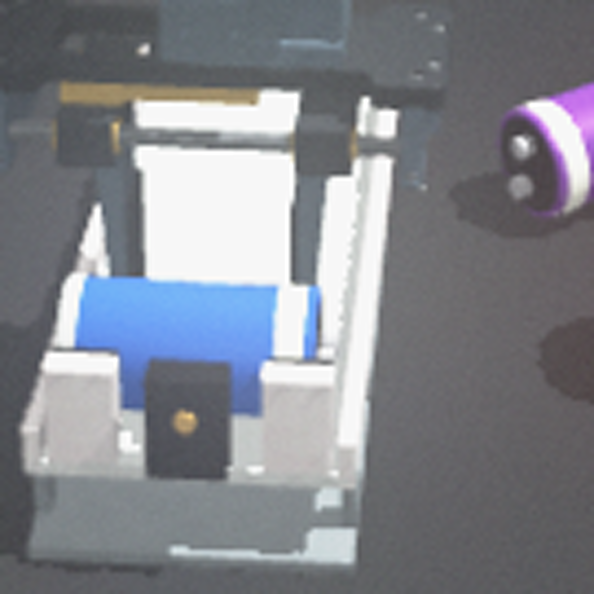

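```bash
python3 -c "
from rig import arm
arm.sign_off(); print(arm.current_t())"
```

```text
the job is handed in; nothing more can be done
the job is handed in; nothing more can be done
```

I pushed the capacitor up the ramp with the fingertips, jaws set at 60 mm and never closed on it. I handed the job in at about 20 s, with the fingers still holding it against the stops. The sign-off gives no verdict, so the result rests on these last checks:

- **Home position:** the push force rose when the spring contact was met, at about 148 mm along the slope by finger position. It then climbed steeply at about 158.3 mm, where the fingers stopped advancing. That is roughly 10 mm of contact travel. It is also 1.2 mm short of the nominal 159.5 mm, which I put down to the 2 mm calibration error.
- **Holding force:** steady at 12 to 14 N along the slope over the last 1.2 s, with about 5 N square off the deck.
- **Last picture:** the capacitor sits square against both stop blocks, with the brass pin showing through the back of the contact housing.
- **Bystanders:** I didn't re-measure the battery, reel and small black capacitor at the end. The arm's path kept clear of them, and no picture showed any of them touched.

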